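Unwedge the jig's swing guard and set its stay arm

TASK

The swing guard in front of the cap rotation jig has been jammed shut with a wooden wedge pushed under its free end. Work the wedge back out without swinging the guard round with it, and leave it lying flat on the bench clear of the guard's swing. Then open the guard and hold it at the tall-bottle setting: drop the stay arm's second hole, counted from the arm's free end, fully down over the fixed peg, and let go, leaving the bottle, cap, plug gauge and collet where they stand.

Things in the scene. Friction and masses are not known exactly. Their poses are not given: they have to be found in the camera images.
- jig: Grey cast jig fixed to the bench: 230 x 250 mm base flange, gearbox 62 mm high and a steel turntable, its top 77 mm up, on which the bottle stands between four 32 mm rubber posts. Origin on the bench under the gearbox; -x is the front, where the guard is; z up. A red crank (75 mm radius, grip top 145 mm up) turns about (80, -140) mm in this frame and may point any way.
- guard_hinge (a point): Point on the bench under the guard's vertical hinge axis, at (-145, 150) mm in the jig's frame. The 30 mm square, 215 mm high guard post stands at (-118, 150) mm.
- guard (a joint): Swing of the guard about its hinge, rad: 0 shut (leaf along the jig's -y from the hinge), growing as the free end swings to the jig's -x; stop at 1.7; slight friction, stays where left. Clear pane in a 20 mm thick aluminium frame, 1.3 kg, free end 260 mm from the hinge axis, underside 11 mm and top 211 mm up when home; a black bar handle on its front, 12 mm from the free end, sticks out 40 mm.
- guard_lift (a joint): How far the guard is lifted on its hinge pins, m: 0 fully home by its own weight; the wedge holds it 2 to 6 mm up at the start.
- stay: Stay arm: flat steel bar 24 x 5 mm, 0.17 kg, over the guard's top. Origin on its pivot at mid thickness, on the leaf's centre line 160 mm from the hinge axis, 234.5 mm up when the guard is home; x runs along the bar to its free end at 224 mm; z up. It swivels easily and tips up about the pivot; its weight brings it back to level (stop 0.03 rad below level). Four 13 mm holes on its centre line.
- hole_1 (a point): Underside centre of the hole nearest the free end, 170 mm from the stay's pivot.
- hole_2 (a point): Underside centre of the second hole from the free end, 145 mm from the pivot: the one to drop over the peg. On the peg it holds the guard at about 0.80 rad.
- hole_3 (a point): Underside centre of the third hole from the free end, 120 mm from the pivot.
- hole_4 (a point): Underside centre of the fourth hole from the free end, 95 mm from the pivot.
- stay_tail (a point): Point on the stay's plain tail, 197 mm from the pivot, at mid thickness: a good place to pinch it across its width. At the start the tail may point anywhere from straight out past the guard's free end, where it hangs 0.2 m above the wedge's heel, to in over the jig, right of the bottle; it can be pushed round by hand.
- peg_seat (a point): Centre of the fixed peg's shoulder, on which the stay rests, at (-118, 70) mm in the jig's frame, 232 mm above the bench. The shoulder is a collar 22 mm across and 17 mm high on a 24 mm wide bracket that runs from the guard post to (-118, 55) mm; from it a 9 mm pin with a coned tip rises 18 mm.
- wedge: Plain wooden door wedge, 150 mm long, 40 mm wide, 4 mm thick at the thin tip rising evenly to 32 mm at the heel, 0.08 kg. Origin on its underside at the middle; x runs from the tip to the heel, z up. At the start it lies in line with the guard, its tip 49 to 69 mm in under the guard's free end, held by the guard's weight: pulling it out along its x takes 9 to 21 N.
- wedge_tip (a point): Middle of the thin tip's lower edge.
- wedge_heel (a point): Middle of the thick end's lower edge.
- bottle: Tall flint glass bottle, 68 mm across, 205 mm high, shoulder at 125 to 160 mm, neck 33 mm across, 0.38 kg, standing loose on the turntable, its mouth 282 mm above the bench. Origin at the centre of its foot. Leave alone.
- cap: Green ribbed plastic bottle cap, 37 mm across, 22 mm high, on the bench. Origin at the centre of its underside. Leave alone.
- gauge: Chrome plug gauge lying on the bench: hexagonal handle 16 mm thick, 60 mm long, plugs at both ends, 100 mm in all along x. Origin under the handle's middle. Leave alone.
- collet: Black nylon collet, a flared slotted cone 46 mm across, 40 mm high, standing on the bench. Origin at the centre of its underside. Leave alone.
There are look-alikes about, which are no part of the job. Of the things that look like the wedge, the largest one is meant.

How it is judged (in metres and radians):
On the way:
1. the wedge is out from under the guard, which has dropped home on its hinge and is still within 0.15 rad of shut ((horizontal distance between wedge_tip and guard_hinge above 0.262 m or x of wedge_tip in the frame of jig below -0.185 m or x of wedge_tip in the frame of jig above -0.105 m) and value of joint guard below 0.15 rad and value of joint guard_lift below 0.002 m), for 0.2 s.
At the end, for the whole second after the job is handed in: Second hole from the free end within 4 mm of the peg's centre, bar within 3 mm of the shoulder; guard still, lift under 2 mm; wedge flat and still on the bench, its tip and heel both over 262 mm from the hinge axis, or both behind the shut guard (jig x over -130 mm), or both at jig y over 200 mm (horizontal distance between hole_2 and peg_seat below 0.004 m and z of hole_2 in the frame of peg_seat between -0.003 and 0.003 m and value of joint guard_lift below 0.002 m and velocity of joint guard between -0.1 and 0.1 rad/s and angular speed of stay below 0.2 rad/s and height (world z) of wedge below 0.004 m and angle between wedge's own z axis and vertical below 0.1 rad and linear speed of wedge below 0.02 m/s and (horizontal distance between each of wedge_tip, wedge_heel and guard_hinge above 0.262 m or x of each of wedge_tip, wedge_heel in the frame of jig above -0.13 m or y of each of wedge_tip, wedge_heel in the frame of jig above 0.2 m)); the robot touches nothing.
It fails at once if the bottle is shifted over 15 mm or tipped over 0.15 rad (distance of bottle from where it was at the start of the episode above 0.015 m or angle between bottle's own z axis and vertical above 0.15 rad).
It fails at once if the cap, plug gauge or collet is moved over 20 mm (distance of any of cap, gauge, collet from where it was at the start of the episode above 0.02 m).
It also fails if it takes over 72 s, if anything falls off the work surface, if the arm or the gripper's body presses on something with over 40 N, if the wrist force passes 120 N, or if a joint passes its speed limit or range.

ROBOT

A 6-joint arm with a two-finger parallel gripper is mounted at the origin on the work surface. World frame = base frame: x ahead of the robot, y to its left, z up, the work surface at z = 0. Lengths are in m, angles in degrees, forces in N, time in s.
With the tool pointing down it reaches from about 0.25 to 0.725 m from the base axis. Payload 9.7 kg.
Tool frame: the origin (TCP) lies midway between the tips of the shut fingers; the grasp point (between the pads) lies 19 mm behind it; x points along the fingers, y is the direction in which the jaws open and shut, and the axes are right-handed (so a half turn about x gives the same grasp; the last joint's range is limited). The gripper opens to 85 mm and grips with 20 to 120 N. Pads are 22 mm wide; open, the fingers measure 114 mm over their backs; the gripper's body (76 mm by 85 mm) begins 54 mm behind the grasp point. The pads swing forward as they close: fully open they stand 13 mm farther back than shut.
Start: joints at [76.547, 4.979, 10.078, 95.1, 0, 90], TCP at [0.128, 0.535, 0.194] pointing down, gripper open.
Joint ranges: [-179.16, 179.16], [-48.56, 103.87], [-65.8, 70.77], [-126.05, 130.52], [-82.76, 87.17], [-180, 180]. Speed limits (degrees/s): [127.2, 127.2, 147.25, 180, 180, 180].

INTERFACE

Orientations are given as [roll, pitch, yaw] about the fixed x, y, z axes, in that order (R = Rz(yaw) Ry(pitch) Rx(roll)).
In Python, from workcell import bot, cams gives the robot as it stands.
- The arm moves only by the tool apply_moves, never from a script. Its argument "commands" is a list of rows, each a list of 5 numbers: the shift along the tool's x, y, z in m, then the turn about the tool's x in rad, then the opening, from -1 (shut) to 1 (fully open). In form: [[tx, ty, tz, roll, hand], ...]. A call has 1 to 12 rows; each row is the pose to reach, as a shift and turn from the pose measured when the call began, along the tool's axes at that moment; what a row does not reach only later rows make up. A row lasts 1/10 s, in which the tool goes at most 50 mm and 8.59 degrees, less where a joint would pass 70% of its speed; a pose out of reach is approached as far as the arm can. A call with a gripper value outside its range is refused whole. The fingers move at their own pace and stop on an object; "newtons" is the grip in N (left out, the last holds). Time passes only in rows, so rows that repeat a pose let the fingers close. It gives the time, the measured TCP pose, the force and the opening at its end, in the units of the state.
- bot.get_obs(): the state, without advancing time (a new reading comes with each control period).
- cams.camera(name): name is "side" or "top"; returns a dict with "frame" (420x560x3 uint8, blue, green, red), "depth" (420x560 float32, m along the optical axis (not along the pixel's ray), 0 where there is no reading), "camera_matrix" (3x3 intrinsics, pixels), "R" (3x3) and "t" (3): a world point X has camera coordinates R X + t. Camera axes: x right, y down, z forward; pixel columns grow to the right and rows downward; lengths in m; the calibration is good to about 2 mm. A picture is of the moment at which its call begins.
- bot.job_done(): hands the job in, once; it reports no verdict.
Trained networks look in the newest picture that a camera, given by its name, has taken for a name from the list of things; names that differ only in an ending like _2 or _b are one class to them, and where a whole thing is asked for, a point or a joint stands for the part that bears it (a point fixed in the world has none). Each returns a list of dicts, best first, with "confidence" (0 to 1); they miss things now and then, are a little off and sometimes report something else, mostly with a low value. They report only what shows in the picture. A call takes as long as a camera call. They do not tell look-alikes from the thing itself.
- cams.spot_in(name, camera): "rect" ([left, top, right, bottom] in pixels, round what is visible of it).
The state is a dict: "time": time; "q": joint angles; "qd": joint speeds; "joint_efforts": joint torques, N m; "ee_pos": TCP position; "tcp_rot": TCP orientation; "wrist_force": force on the tool from outside, world axes, zero at the start; "torque": the same for the moment, N m; "opening": finger opening in m.
Only numpy, scipy, OpenCV 4.12 (cv2) and the standard library are available. Lean on these libraries where they do the work, as an engineer would, in place of code of your own. Each camera call takes 0.05 s, during which the arm holds its last target. There are 200 camera calls.

## Working session

There is one attempt and no reset: what is moved stays moved. The work goes in short steps, Python scripts to look and compute and a tool call to move; the robot and the scene stay as the last step left them, time stands still between calls to the robot, and variables do not carry over. Pictures are saved under pics/ and viewed, about 8 in all and at most 12, crops included, and the job is handed in when it is done.

Besides the shell and the picture viewer there is one more tool, called after "Request:" as name(argument=value, ...) on one line, values as JSON. apply_moves: Moves the arm, as the interface text tells. Its arguments: {"type":"object","properties":{"commands":{"type":"array"},"newtons":{"type":"number"}},"required":["commands"]}

```bash
ls; mkdir -p pics; cat > h.py <<'E'
from workcell import bot, cams
import numpy as np, cv2
def cam(n): return cams.camera(n)
def world(c,u,v,d=None):
    K=c["camera_matrix"]
    if d is None: d=c["depth"][int(round(v)),int(round(u))]
    p=np.linalg.inv(K)@np.array([u,v,1.])*d
    return c["R"].T@(p-c["t"])
def onz(c,u,v,z):
    K=c["camera_matrix"]; r=c["R"].T@(np.linalg.inv(K)@np.array([u,v,1.])); o=-c["R"].T@c["t"]
    return o+r*(z-o[2])/r[2]
def proj(c,X):
    p=c["camera_matrix"]@(c["R"]@np.array(X)+c["t"]); return p[:2]/p[2]
def cloud(c):
    d=c["depth"]; v,u=np.mgrid[:d.shape[0],:d.shape[1]]
    p=np.stack([u,v,np.ones_like(u)],-1)@np.linalg.inv(c["camera_matrix"]).T*d[...,None]
    return (p-c["t"])@c["R"]
E
python3 - <<'E'
from h import *
o=bot.get_obs(); print(o)
for n in("top","side"):
    c=cam(n); cv2.imwrite(f"pics/{n}0.png",c["frame"]); np.savez(f"{n}0.npz",**c)
    print(n,"eye",-c["R"].T@c["t"],c["R"][2])
    for k in("jig","guard","stay","wedge","bottle","cap","gauge","collet","peg_seat","guard_hinge","hole_2","stay_tail"):
        for r in cams.spot_in(k,n)[:3]:
            b=r["rect"]; u,v=(b[0]+b[2])/2,(b[1]+b[3])/2
            print(k,np.round(b),round(r["confidence"],2),world(c,u,v).round(3))
E
```

```text
pics
{'time': 0.0, 'q': array([7.65481930e+01, 5.00955079e+00, 1.00337808e+01, 9.51000126e+01,
       3.99575759e-04, 9.00013152e+01]), 'qd': array([ 0.07189435,  0.16013384, -0.02826298,  0.06136174,  0.0097234 ,
        0.01428078]), 'joint_efforts': array([-8.60279906e-04, -5.20385957e+01,  4.64806831e+01,  1.63493404e-02,
       -1.15898447e-04, -3.34288224e-06]), 'ee_pos': array([0.12787591, 0.5346318 , 0.19349194]), 'tcp_rot': array([ -90.30078285,   89.92421633, -103.75390525]), 'wrist_force': array([-0.20155185,  0.18034851, -0.42722014]), 'torque': array([-0.03674   ,  0.01532096,  0.01309911]), 'opening': 0.08529676454807686}
top eye [ 4.25946698e-01 -7.29269016e-04  1.03749115e+00] [ 0.10945961 -0.0304386  -0.99352508]
jig [147.  98. 301. 253.] 0.78 [0.609 0.094 0.076]
guard [159. 142. 293. 253.] 0.56 [0.557 0.09  0.059]
stay [225. 139. 292. 239.] 0.93 [0.55  0.009 0.238]
stay [145.  99. 307. 252.] 0.22 [0.604 0.086 0.104]
wedge [256. 221. 317. 245.] 0.95 [ 0.47  -0.059  0.021]
wedge [360. 197. 410. 221.] 0.66 [ 0.531 -0.317  0.012]
wedge [306. 262. 320. 305.] 0.57 [ 0.343
[... 1122 characters left out ...]
.18 [0.555 0.002 0.238]
bottle [279. 136. 307. 216.] 0.79 [ 0.578 -0.002  0.236]
bottle [286. 348. 310. 376.] 0.63 [ 0.396 -0.299  0.041]
bottle [206. 156. 337. 273.] 0.38 [0.57  0.073 0.076]
cap [181. 190. 197. 206.] 0.43 [0.449 0.321 0.018]
gauge [335. 275. 366. 307.] 0.7 [ 0.616 -0.194  0.013]
collet [286. 346. 308. 374.] 0.7 [ 0.396 -0.294  0.041]
peg_seat [218. 155. 230. 168.] 0.65 [0.481 0.142 0.227]
peg_seat [230. 175. 336. 182.] 0.56 [ 0.552 -0.002  0.237]
peg_seat [241. 264. 292. 302.] 0.49 [ 0.461 -0.077  0.021]
guard_hinge [196. 143. 372. 272.] 0.97 [0.596 0.057 0.099]
hole_2 [231. 169. 335. 185.] 0.78 [0.555 0.003 0.238]
stay_tail [231. 174. 334. 184.] 0.88 [ 0.55  -0.002  0.236]
```

```bash
python3 - <<'E'
import cv2,numpy as np
a=cv2.imread("pics/top0.png")[90:320,110:420]; b=cv2.imread("pics/side0.png")[120:390,170:390]
a=cv2.resize(a,None,fx=2.55,fy=2.55,interpolation=2); cv2.imwrite("pics/a.png",a)
cv2.imwrite("pics/b.png",cv2.resize(b,None,fx=2.2,fy=2.2,interpolation=2))
E
```

```text
(no output)
```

View pics/a.png

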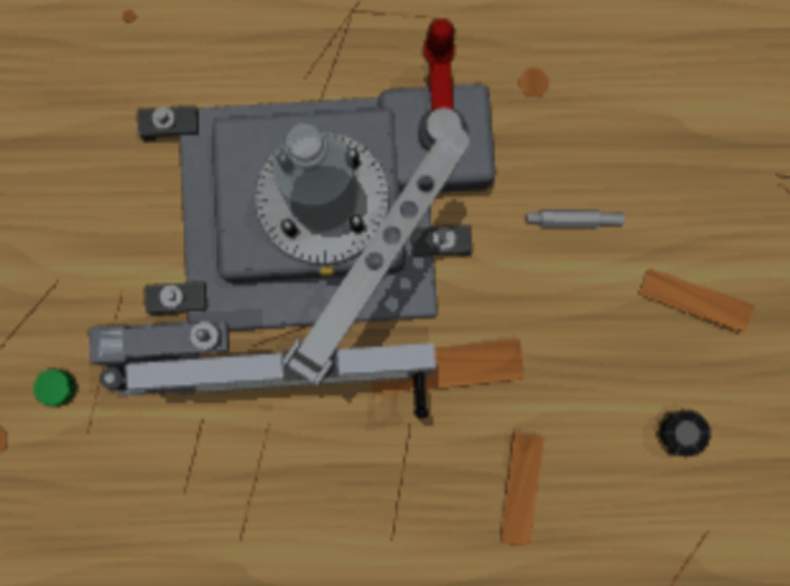

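View pics/b.png

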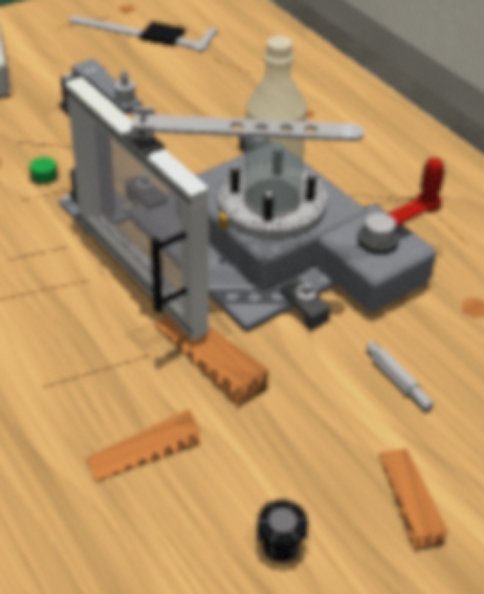

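The top view shows the guard shut, running from the hinge at crop (112,377) to its free end at (435,355). The wedge sticks out to the right up to (522,360), and the stay points in over the jig. The peg is near (204,335), and there are two smaller look-alike wedges. Next I fit the poses from the depth data.

```bash
python3 - <<'E'
from h import *
for n in("top","side"):
    c=dict(np.load(f"{n}0.npz")); P=cloud(c).reshape(-1,3); F=c["frame"].reshape(-1,3).astype(int)
    # guard top
    m=(P[:,2]>.205)&(P[:,2]<.222)&(P[:,0]>.4)&(P[:,0]<.51)&(P[:,1]>-.06)&(P[:,1]<.26)
    Q=P[m]; (vx,vy,x0,y0)=cv2.fitLine(Q[:,:2].astype(np.float32),cv2.DIST_HUBER,0,.01,.01).ravel()
    if vy<0: vx,vy=-vx,-vy
    d=np.array([vx,vy]); s=(Q[:,:2]-[x0,y0])@d; w=(Q[:,:2]-[x0,y0])@[vy,-vx]
    print(n,"guard",m.sum(),"dir yaw",np.degrees(np.arctan2(-vx,vy)),"free",[x0,y0]+d*np.percentile(s,1),"far",[x0,y0]+d*np.percentile(s,99),"z",np.percentile(Q[:,2],[5,50,95]),np.percentile(w,[2,98]))
    for zc in (.2,):
        for sl in np.linspace(s.min(),s.max(),5)[:-1]:
            k=(s>=sl)&(s<sl+np.ptp(s)/4); print("  z",Q[k,2].mean().round(4),Q[k,:2].mean(0).round(4))
    # stay
    m=(P[:,2]>.226)&(P[:,2]<.25)&(P[:,0]>.46)&(P[:,0]<.7)&(P[:,1]>-.12)&(P[:,1]<.07)
    Q=P[m]; v=cv2.fitLine(Q[:,:2].astype(np.float32),cv2.DIST_HUBER,0,.01,.01).ravel();s=(Q[:,:2]-v[2:])@v[:2]
    print("stay",m.sum(),np.degrees(np.arctan2(v[1],v[0])),v[2:]+v[:2]*s.min(),v[2:]+v[:2]*s.max(),np.median(Q[:,2]))
    # peg/bracket
    m=(P[:,2]>.226)&(P[:,2]<.26)&(P[:,0]>.44)&(P[:,0]<.54)&(P[:,1]>.08)&(P[:,1]<.25)
    Q=P[m]; print("peg",m.sum(),Q.mean(0),Q.max(0),Q.min(0))
    # wedge
    m=(P[:,2]>.012)&(P[:,2]<.04)&(P[:,0]>.4)&(P[:,0]<.53)&(P[:,1]>-.16)&(P[:,1]<-.035)&(F[:,2]-F[:,0]>40)
    Q=P[m]; r=cv2.minAreaRect(Q[:,:2].astype(np.float32)*1000); print("wedge",m.sum(),r,cv2.boxPoints(r).round(),Q[:,2].max())
    q=Q[:,1]; print([ (round(a,3),Q[(q>a)&(q<a+.015)].mean(0).round(4)) for a in np.arange(-.15,-.04,.015) if ((q>a)&(q<a+.015)).sum()>5])
E
```

```text
top guard 1754 dir yaw -1.9033113 free [ 0.46425169 -0.03033604] far [0.47318441 0.23846853] z [0.20960383 0.21413937 0.21728797] [-0.02245549  0.02421778]
  z 0.2134 [4.684e-01 2.000e-04]
  z 0.2153 [0.4628 0.0715]
  z 0.2138 [0.4679 0.1419]
  z 0.2139 [0.4734 0.2051]
stay 1304 -32.164104 [0.4601908  0.06936116] [ 0.6549034  -0.05308561] 0.23604575716566634
peg 103 [0.48538862 0.14125228 0.23539871] [0.49741239 0.15582518 0.25249942] [0.46408272 0.08070061 0.22675164]
wedge 568 ((444.8580017089844, -84.88490295410156), (95.71781921386719, 94.37370300292969), 5.8727312088012695) [[ 392.  -43.]
 [ 402. -137.]
 [ 497. -127.]
 [ 488.  -33.]] 0.03470099700822455
[(np.float64(-0.135), array([ 0.4676, -0.1246,  0.0301])), (np.float64(-0.12), array([ 0.476 , -0.1124,  0.0292])), (np.float64(-0.105), array([ 0.4735, -0.0973,  0.0261])), (np.float64(-0.09), array([ 0.4723, -0.0822,  0.0235])), (np.float64(-0.075), array([ 0.4715, -0.0671,  0.0206])), (np.float64(-0.06), array([ 0.4697, -0.0523,  0.0183])), (np.float64(-0.045), array([ 0.4575, -0.0413,  0.0161]))]
side guard 1034 dir yaw -1.17
[... 393 characters left out ...]
0.25077236] [0.46334537 0.08004144 0.22609283]
wedge 635 ((442.9399719238281, -89.61849975585938), (104.3849868774414, 102.59477996826172), 9.879695892333984) [[ 383.  -48.]
 [ 400. -149.]
 [ 503. -131.]
 [ 486.  -30.]] 0.03557097845228588
[(np.float64(-0.15), array([ 0.401 , -0.1422,  0.0232])), (np.float64(-0.135), array([ 0.4696, -0.1265,  0.0254])), (np.float64(-0.12), array([ 0.4723, -0.1125,  0.0281])), (np.float64(-0.105), array([ 0.4705, -0.0974,  0.0254])), (np.float64(-0.09), array([ 0.4706, -0.0821,  0.0231])), (np.float64(-0.075), array([ 0.4688, -0.0675,  0.0207])), (np.float64(-0.06), array([ 0.4685, -0.0525,  0.0183])), (np.float64(-0.045), array([ 0.4685, -0.04  ,  0.016 ]))]
```

```bash
python3 - <<'E'
from h import *
c=dict(np.load("top0.npz"))
T=lambda u,v,z:onz(c,110+u/2.55-.3,90+v/2.55-.3,z)
z=.215
L=[T(127,388,z),T(127,363,z)];R=[T(435,370,z),T(435,345,z)]
print(L,R); a=(L[0]+L[1])/2;b=(R[0]+R[1])/2; d=(b-a)[:2]; print("yaw",np.degrees(np.arctan2(d[0],-d[1])),np.linalg.norm(d))
print("hingecap",T(112,378,.215),"peg",T(204,335,.25),"heelR",T(522,342,.032),T(523,380,.03),"T junction",T(437,350,.015),T(437,388,.015))
print("base",T(185,328,.01),T(436,315,.01), "handle",T(421,410,.19),"tail",T(452,132,.237))
print("holes",[T(u,v,.237) for u,v in((427,184),(409,209),(392,235),(374,261))],"bottle neck",T(306,143,.28))
s=dict(np.load("side0.npz"))
S=lambda u,v,z:onz(s,170+u/2.2-.3,120+v/2.2-.3,z)
print("side: guard end",S(206,185,.215),S(188,196,.215),"far",S(88,78,.215),S(70,90,.215),"peg",S(124,76,.25),"heel",S(266,373,.032),S(240,391,.032),S(240,404,0),S(266,385,0))
print("holes",[S(u,v,.237) for u,v in((310,130),(287,128),(262,128),(238,126))])
E
```

```text
[array([0.44685434, 0.20973956, 0.215     ]), array([0.46667239, 0.21013514, 0.215     ])] [array([ 0.45858833, -0.03493432,  0.215     ]), array([ 0.47865126, -0.03519066,  0.215     ])]
yaw 2.7705881389526588 0.2452865628465498
hingecap [0.45489337 0.22170811 0.215     ] peg [0.48576708 0.14312376 0.25      ] heelR [ 0.49251435 -0.12870082  0.032     ] [ 0.45521954 -0.1291139   0.03      ] T junction [ 0.48644864 -0.04550581  0.015     ] [ 0.44862861 -0.04501449  0.015     ]
base [0.51118205 0.20591639 0.01      ] [ 0.52203289 -0.04517475  0.01      ] handle [ 0.42686493 -0.02403437  0.19      ] tail [ 0.64790685 -0.05007963  0.237     ]
holes [array([ 0.60557513, -0.02953542,  0.237     ]), array([ 0.58544247, -0.01500581,  0.237     ]), array([ 0.56463388, -0.00135403,  0.237     ]), array([0.5439683 , 0.01299497, 0.237     ])] bottle neck [0.62785616 0.06291146 0.28      ]
side: guard end [ 0.48179454 -0.03173301  0.215     ] [ 0.45815362 -0.03730013  0.215     ] far [0.47200807 0.20294994 0.215     ] [0.44422678 0.1911333  0.215     ] peg [0.48300245 0.13489379 0.25      ] heel [ 0.49255327 -0.13021391  0.032     ] [ 0.45686822 -0.13625887  0.032     ] [ 0.46294553 -0.12789346  0.        ] [ 5.00184206e-01 -1.20807534e-01  1.11022302e-16]
holes [array([ 0.60302931, -0.03416298,  0.237     ]), array([ 0.58536625, -0.01911232,  0.237     ]), array([ 0.56392885, -0.00587308,  0.237     ]), array([0.54529244, 0.00979461, 0.237     ])]
```

```bash
cat >> h.py <<'E'
from scipy.spatial.transform import Rotation as Rot
def plan(pts,jaw=None):
    """world targets -> tool-frame shifts; jaw = world yaw (deg) wanted for the jaw axis"""
    o=bot.get_obs(); R=Rot.from_euler("xyz",o["tcp_rot"],degrees=True).as_matrix()
    y=np.degrees(np.arctan2(R[1,1],R[0,1]))
    print("t",o["time"],"tcp",o["ee_pos"].round(4),"xaxis",R[:,0].round(3),"jaw yaw",y.round(2),"F",o["wrist_force"].round(1),"open",round(o["opening"],4),"q6",o["q"][5].round(1))
    for p in pts: print(p,"->",(R.T@(np.array(p)-o["ee_pos"])).round(4))
    if jaw is not None:
        d=(jaw-y+90)%180-90; print("roll rad (about tool x, down => minus world yaw):",np.radians(-d).round(3))
E
python3 - <<'E'
from h import *
plan([(.31,.1,.19),(.40,-.108,.15),(.475,-.108,.1),(.475,-.108,.003)],3)
E
```

```text
t 1.3 tcp [0.1279 0.5349 0.1942] xaxis [-0. -0. -1.] jaw yaw 76.55 F [-0.2 -0.1 -0.8] open 0.0854 q6 90.0
(0.31, 0.1, 0.19) -> [ 0.0042 -0.3806  0.2782]
(0.4, -0.108, 0.15) -> [ 0.0442 -0.562   0.4142]
(0.475, -0.108, 0.1) -> [ 0.0942 -0.5445  0.4871]
(0.475, -0.108, 0.003) -> [ 0.1912 -0.5445  0.4871]
roll rad (about tool x, down => minus world yaw): 1.284
```

Request:
apply_moves(commands=[[0.004,-0.38,0.278,0.4,1],[0.004,-0.38,0.278,0.5,1],[0.004,-0.38,0.278,0.6,1],[0.004,-0.38,0.278,0.7,1],[0.004,-0.38,0.278,0.8,1],[0.004,-0.38,0.278,0.9,1],[0.004,-0.38,0.278,1.0,1],[0.004,-0.38,0.278,1.1,1],[0.004,-0.38,0.278,1.2,1],[0.004,-0.38,0.278,1.284,1],[0.02,-0.46,0.35,1.284,1],[0.044,-0.562,0.414,1.284,1]])

```text
time: 2.5
ee_pos: [0.3527, 0.01, 0.1742]
tcp_rot: [91.6, 89.9, 4.7]
wrist_force: [1.9, 0.5, 0.2]
opening: 0.0854
```

```bash
python3 - <<'E'
from h import *
plan([(.40,-.108,.13),(.474,-.108,.1),(.474,-.108,.003)],3)
E
```

```text
t 2.5 tcp [0.3527 0.01   0.1742] xaxis [ 0.002  0.    -1.   ] jaw yaw 3.04 F [1.9 0.5 0.2] open 0.0854 q6 88.6
(0.4, -0.108, 0.13) -> [0.0442 0.0409 0.1204]
(0.474, -0.108, 0.1) -> [0.0744 0.1147 0.1243]
(0.474, -0.108, 0.003) -> [0.1714 0.1145 0.1243]
roll rad (about tool x, down => minus world yaw): 0.001
```

Request:
apply_moves(commands=[[0.03,0.02,0.08,0,1],[0.044,0.04,0.12,0,1],[0.06,0.08,0.124,0,1],[0.074,0.113,0.124,0,1],[0.11,0.113,0.124,0,1],[0.14,0.113,0.124,0,1],[0.16,0.113,0.124,0,1],[0.17,0.113,0.124,0,1],[0.171,0.113,0.124,0,1],[0.171,0.113,0.124,0,1]])

```text
time: 3.5
ee_pos: [0.473, -0.1079, 0.0044]
tcp_rot: [85.9, 89.8, -1.0]
wrist_force: [0.3, -0.0, 0.5]
opening: 0.0854
```

Request:
apply_moves(commands=[[0,0,0,0,-1],[0,0,0,0,-1],[0,0,0,0,-1],[0,0,0,0,-1],[0,0,0,0,-1],[0,0,0,0,-1],[0,0,0,0,-1],[0,0,0,0,-1]], newtons=60)

```text
time: 4.3
ee_pos: [0.473, -0.1079, 0.0043]
tcp_rot: [86.8, 89.8, -0.2]
wrist_force: [-0.6, 0.0, 0.2]
opening: -0.0
```

```bash
python3 - <<'E'
from h import *
plan([(.474,-.108,.003)],3)
c=cam("side");cv2.imwrite("pics/c.png",cv2.resize(c["frame"][120:390,150:390],None,fx=2.2,fy=2.2,interpolation=2))
E
```

```text
t 4.3 tcp [ 0.473  -0.1079  0.0043] xaxis [ 0.003 -0.    -1.   ] jaw yaw 3.03 F [-0.6  0.   0.2] open -0.0 q6 74.1
(0.474, -0.108, 0.003) -> [0.0014 0.001  0.0002]
roll rad (about tool x, down => minus world yaw): 0.001
```

View pics/c.png

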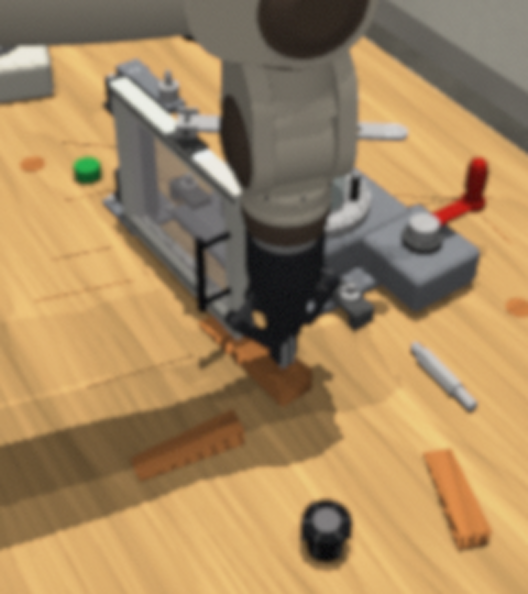

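```bash
python3 - <<'E'
from h import *
c=cam("side"); print((proj(c,(.473,-.108,.004))-[150,120])*2.2, (proj(c,(.473,-.108,.03))-[150,120])*2.2,[((proj(c,p)-[150,120])*2.2).round() for p in((.455,-.129,.0),(.4925,-.129,0),(.455,-.129,.032),(.4925,-.129,.032))])
P=cloud(c).reshape(-1,3);F=c["frame"].reshape(-1,3).astype(int)
m=(P[:,2]>.012)&(P[:,2]<.045)&(P[:,0]>.42)&(P[:,0]<.53)&(P[:,1]>-.16)&(P[:,1]<-.02)
Q=P[m];F=F[m]
for a in np.arange(-.15,-.03,.01):
    k=(Q[:,1]>a)&(Q[:,1]<a+.01)
    if k.sum(): print(a.round(3),k.sum(),Q[k].min(0).round(3),Q[k].max(0).round(3),F[k].mean(0).round())
cv2.imwrite("pics/d.png",cv2.resize(c["frame"][240:310,230:310],None,fx=7,fy=7,interpolation=2))
E
```

```text
[281.1008101  384.38345537] [281.48955511 367.48916234] [array([277., 407.]), array([308., 392.]), array([278., 386.]), array([309., 372.])]
-0.14 12 [ 0.458 -0.132  0.012] [ 0.472 -0.13   0.032] [ 36.  66. 105.]
-0.13 133 [ 0.456 -0.13   0.012] [ 0.497 -0.12   0.035] [34. 62. 97.]
-0.12 73 [ 0.455 -0.12   0.013] [ 0.496 -0.11   0.045] [36. 63. 97.]
-0.11 50 [ 0.454 -0.11   0.014] [ 0.495 -0.1    0.033] [38. 61. 90.]
-0.1 31 [ 0.453 -0.1    0.012] [ 0.472 -0.09   0.029] [30. 55. 86.]
-0.09 36 [ 0.453 -0.09   0.012] [ 0.473 -0.08   0.027] [30. 56. 88.]
-0.08 41 [ 0.451 -0.08   0.013] [ 0.478 -0.07   0.025] [ 43.  80. 127.]
-0.07 32 [ 0.45  -0.069  0.013] [ 0.477 -0.06   0.023] [ 55. 103. 163.]
-0.06 32 [ 0.45  -0.06   0.012] [ 0.475 -0.05   0.022] [ 54. 100. 157.]
-0.05 29 [ 0.448 -0.05   0.012] [ 0.473 -0.04   0.02 ] [ 45.  82. 129.]
-0.04 32 [ 0.448 -0.04   0.014] [ 0.47  -0.03   0.028] [ 57.  80. 109.]
```

View pics/d.png

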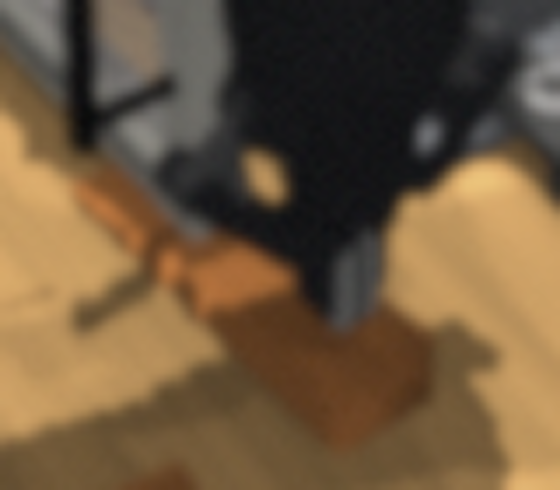

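The shut fingertips show at about (345,325) in the crop, which puts them at z≈0.03. The state says 0.004, and there's no grip and no force. I'll lift by a known amount and measure where the tips really are.

Request:
apply_moves(commands=[[-0.03,0,0,0,-1],[-0.06,0,0,0,-1],[-0.06,0,0,0,-1]])

```text
time: 4.7
ee_pos: [0.4748, -0.1083, 0.0683]
tcp_rot: [78.5, 89.5, -8.5]
wrist_force: [0.7, -0.2, 0.7]
opening: 0.0
```

```bash
python3 - <<'E'
from h import *
c=cam("side");o=bot.get_obs();print(o["ee_pos"],o["time"],o["opening"])
e=o["ee_pos"]; print("tcp px",proj(c,e),[proj(c,e+[0,0,d]).round(1) for d in(.02,.04)])
cv2.imwrite("pics/e.png",cv2.resize(c["frame"][230:310,230:310],None,fx=7,fy=7,interpolation=2))
t=cam("top"); print("top tcp px",proj(t,e))
for c in (c,t):
  P=cloud(c).reshape(-1,3);m=(abs(P[:,0]-e[0])<.02)&(abs(P[:,1]-e[1])<.02)&(P[:,2]>.036)&(P[:,2]<.16);Q=P[m]
  print([(a.round(3),int(((Q[:,2]>a)&(Q[:,2]<a+.01)).sum()),Q[(Q[:,2]>a)&(Q[:,2]<a+.01)].mean(0).round(3)) for a in np.arange(.036,.12,.01) if ((Q[:,2]>a)&(Q[:,2]<a+.01)).sum()])
E
```

```text
[ 0.47406399 -0.1081505   0.06625842] 4.75 -0.00011968553675438386
tcp px [278.64417291 275.78885086] [array([278.8, 269.5]), array([278.9, 263. ])]
top tcp px [307.8912633  230.55348337]
[(np.float64(0.106), 25, array([ 0.471, -0.115,  0.112])), (np.float64(0.116), 51, array([ 0.471, -0.114,  0.122]))]
[]
```

View pics/e.png

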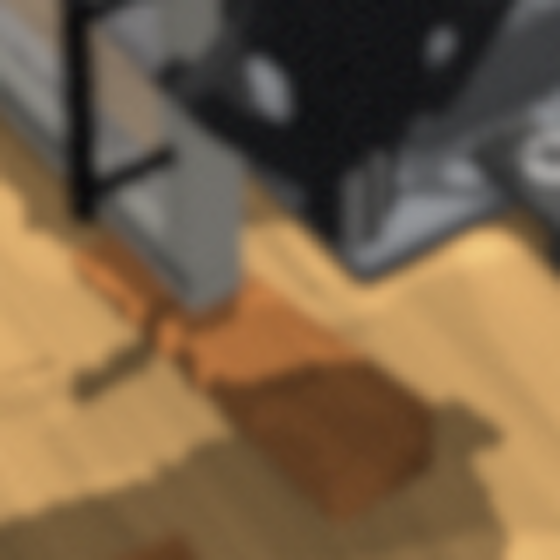

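The shut tips sit about 35 mm above where the reported TCP says, at pixel row 264 instead of 276. So the fingers closed in the air above the wedge. I'll allow for this offset and go lower, watching the force.

Request:
apply_moves(commands=[[0,0,0,0,1],[0,0,0,0,1],[0,0,0,0,1],[0,0,0,0,1],[0,0,0,0,1],[0,0,0,0,1],[0.04,0,0,0,1],[0.065,0,0,0,1],[0.075,0,0,0,1],[0.08,0,0,0,1],[0.08,0,0,0,1]])

```text
time: 5.9
ee_pos: [0.4738, -0.108, -0.0149]
tcp_rot: [82.8, 89.7, -4.1]
wrist_force: [-0.0, -0.3, 0.4]
opening: 0.0852
```

Request:
apply_moves(commands=[[0.006,0,0,0,1],[0.012,0,0,0,1],[0.012,0,0,0,1]])

```text
time: 6.2
ee_pos: [0.4737, -0.108, -0.0273]
tcp_rot: [83.1, 89.8, -3.9]
wrist_force: [0.0, -0.5, 0.6]
opening: 0.0853
```

Request:
apply_moves(commands=[[0,0,0,0,-1],[0,0,0,0,-1],[0,0,0,0,-1],[0,0,0,0,-1],[0,0,0,0,-1],[0,0,0,0,-1],[0,0,0,0,-1]])

```text
time: 6.9
ee_pos: [0.4749, -0.1083, -0.0262]
tcp_rot: [79.7, 89.6, -7.3]
wrist_force: [2.1, -1.3, 5.7]
opening: 0.0381
```

Gripped at 38 mm. Next I pull along the wedge, which is +z of the tool.

Request:
apply_moves(commands=[[0,0,0.005,0,-1],[0,0,0.012,0,-1],[0,0,0.02,0,-1],[0,0,0.028,0,-1],[0,0,0.036,0,-1],[0,0,0.044,0,-1]])

```text
time: 7.5
ee_pos: [0.4772, -0.1527, -0.0262]
tcp_rot: [79.9, 89.6, -7.0]
wrist_force: [0.3, 1.3, 2.2]
opening: 0.0385
```

Request:
apply_moves(commands=[[0,0,0.01,0,-1],[0,0,0.02,0,-1],[0,0,0.03,0,-1],[0,0,0.04,0,-1],[0,0,0.05,0,-1],[0,0,0.06,0,-1],[0,0,0.07,0,-1],[0,0,0.07,0,-1]])

```text
time: 8.3
ee_pos: [0.481, -0.2241, -0.0261]
tcp_rot: [72.9, 89.6, -14.1]
wrist_force: [0.6, -1.4, 1.1]
opening: 0.0387
```

```bash
python3 - <<'E'
from h import *
plan([],3)
c=cam("side");np.savez("s1.npz",**c);cv2.imwrite("pics/f.png",cv2.resize(c["frame"][130:380,150:400],None,fx=2.2,fy=2.2,interpolation=2))
P=cloud(c).reshape(-1,3)
m=(P[:,2]>.19)&(P[:,2]<.225)&(P[:,0]>.4)&(P[:,0]<.52)&(P[:,1]>-.06)&(P[:,1]<.03)
Q=P[m];print(len(Q),np.percentile(Q,[3,50,97],axis=0).round(4))
E
```

```text
t 8.3 tcp [ 0.481  -0.2241 -0.0261] xaxis [ 0.007 -0.002 -1.   ] jaw yaw 2.99 F [ 0.6 -1.4  1.1] open 0.0387 q6 62.0
roll rad (about tool x, down => minus world yaw): -0.0
345 [[ 0.4579 -0.0357  0.1917]
 [ 0.4648 -0.0104  0.2097]
 [ 0.4792  0.0277  0.2136]]
```

View pics/f.png

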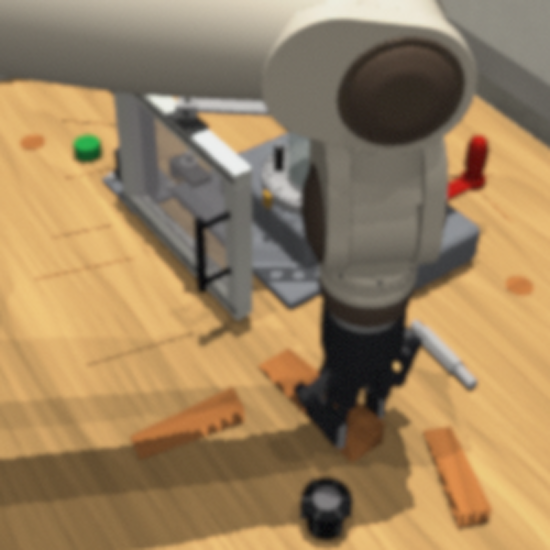

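The wedge is fully out, with its tip near crop (285,355). The guard is still shut and home. Now I release and rise.

Request:
apply_moves(commands=[[0,0,0,0,0.3],[0,0,0,0,0.8],[0,0,0,0,1],[0,0,0,0,1],[-0.01,0,0,0,1],[-0.04,0,0,0,1],[-0.08,0,0,0,1],[-0.13,0,0,0,1],[-0.18,0,0,0,1],[-0.23,0,0,0,1],[-0.28,0,0,0,1],[-0.29,0,0,0,1]])

```text
time: 9.55
ee_pos: [0.4797, -0.2234, 0.2708]
tcp_rot: [67.3, 89.1, -19.7]
wrist_force: [0.7, 0.1, 0.8]
opening: 0.0854
```

```bash
python3 - <<'E'
from h import *
plan([(.628,-.047,.26),(.628,-.047,.178)],56.5)
c=cam("side");P=cloud(c).reshape(-1,3);F=c["frame"].reshape(-1,3).astype(int)
m=(P[:,2]>.004)&(P[:,2]<.045)&(P[:,0]>.43)&(P[:,0]<.53)&(P[:,1]>-.27)&(P[:,1]<-.06)&(F[:,2]-F[:,0]>30)
Q=P[m]
for a in np.arange(-.27,-.06,.015):
    k=(Q[:,1]>a)&(Q[:,1]<a+.015)
    if k.sum()>3: print(a.round(3),k.sum(),Q[k].min(0).round(3),Q[k].max(0).round(3))
m=(P[:,2]>.226)&(P[:,2]<.25)&(P[:,0]>.46)&(P[:,0]<.7)&(P[:,1]>-.12)&(P[:,1]<.07);Q=P[m]
if len(Q):v=cv2.fitLine(Q[:,:2].astype(np.float32),cv2.DIST_HUBER,0,.01,.01).ravel();s=(Q[:,:2]-v[2:])@v[:2];print("stay",m.sum(),np.degrees(np.arctan2(v[1],v[0])),v[2:]+v[:2]*s.min(),v[2:]+v[:2]*s.max(),np.median(Q[:,2]))
E
```

```text
t 9.55 tcp [ 0.4797 -0.2234  0.2708] xaxis [ 0.015 -0.005 -1.   ] jaw yaw 3.0 F [0.7 0.1 0.8] open 0.0854 q6 62.0
(0.628, -0.047, 0.26) -> [ 0.0121  0.1571 -0.1684]
(0.628, -0.047, 0.178) -> [ 0.0941  0.156  -0.1689]
roll rad (about tool x, down => minus world yaw): -0.934
-0.27 5 [ 0.455 -0.269  0.004] [ 0.512 -0.256  0.005]
-0.255 148 [ 0.438 -0.255  0.004] [ 0.503 -0.24   0.034]
-0.24 145 [ 0.44  -0.24   0.004] [ 0.528 -0.225  0.035]
-0.225 132 [ 0.433 -0.225  0.004] [ 0.528 -0.21   0.032]
-0.21 127 [ 0.455 -0.21   0.004] [ 0.499 -0.195  0.029]
-0.195 114 [ 0.443 -0.195  0.004] [ 0.498 -0.18   0.025]
-0.18 109 [ 0.443 -0.18   0.004] [ 0.508 -0.165  0.022]
-0.165 101 [ 0.447 -0.165  0.004] [ 0.505 -0.15   0.02 ]
-0.15 94 [ 0.439 -0.15   0.004] [ 0.516 -0.135  0.017]
-0.135 91 [ 0.434 -0.135  0.004] [ 0.53  -0.12   0.016]
-0.12 83 [ 0.431 -0.12   0.004] [ 0.52  -0.105  0.012]
-0.105 57 [ 0.449 -0.105  0.004] [ 0.529 -0.091  0.01 ]
stay 532 3.2521667 [0.46085432 0.03689534] [0.64254608 0.04721944] 0.23537134958227224
```

```bash
python3 - <<'E'
from h import *
c=cam("top");s=cam("side")
a=cv2.resize(c["frame"][90:320,130:330],None,fx=2,fy=2,interpolation=2);b=cv2.resize(s["frame"][130:360,190:390],None,fx=2,fy=2,interpolation=2)
cv2.imwrite("pics/g.png",np.hstack([a,b]))
E
```

```text
(no output)
```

View pics/g.png

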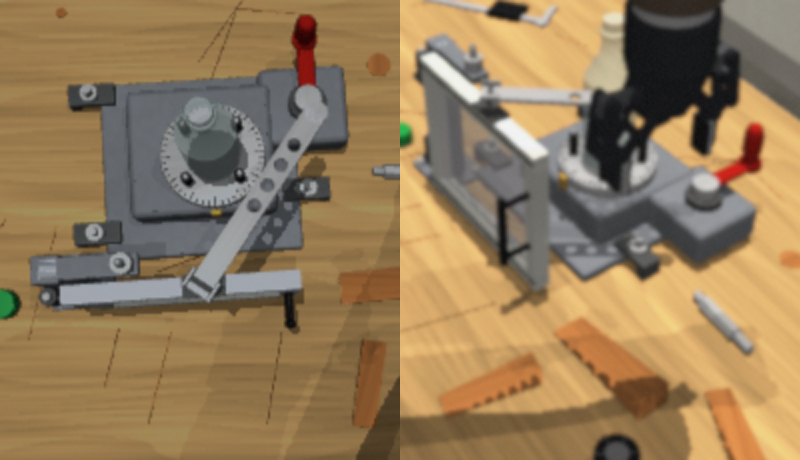

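The left view (top) shows the stay unchanged at about −33°, with its tail at crop (318,105), and the guard shut. The right view (side) shows the wedge lying flat and clear. Next I go over the tail.

Request:
apply_moves(commands=[[0.0,0.03,-0.03,-0.15,1],[0.0,0.06,-0.07,-0.3,1],[0.0,0.09,-0.1,-0.45,1],[0.0,0.12,-0.13,-0.6,1],[0.005,0.14,-0.15,-0.75,1],[0.01,0.156,-0.168,-0.9,1],[0.012,0.157,-0.168,-0.934,1],[0.012,0.157,-0.168,-0.934,1],[0.012,0.157,-0.168,-0.934,1]])

```text
time: 10.6
ee_pos: [0.6267, -0.0473, 0.2518]
tcp_rot: [14.2, 89.7, -19.3]
wrist_force: [-0.2, -0.3, 0.4]
opening: 0.0852
```

```bash
python3 - <<'E'
from h import *
plan([(.628,-.047,.26),(.628,-.047,.178)],56.5)
E
```

```text
t 10.6 tcp [ 0.6267 -0.0473  0.2518] xaxis [ 0.006 -0.002 -1.   ] jaw yaw 56.42 F [-0.2 -0.3  0.4] open 0.0852 q6 29.3
(0.628, -0.047, 0.26) -> [-0.0082  0.0009  0.001 ]
(0.628, -0.047, 0.178) -> [0.0738 0.0008 0.0005]
roll rad (about tool x, down => minus world yaw): -0.001
```

Request:
apply_moves(commands=[[0.03,0,0,0,1],[0.055,0,0,0,1],[0.07,0,0,0,1],[0.074,0,0,0,1],[0.074,0,0,0,-1],[0.074,0,0,0,-1],[0.074,0,0,0,-1],[0.074,0,0,0,-1],[0.074,0,0,0,-1],[0.074,0,0,0,-1],[0.074,0,0,0,-1]], newtons=30)

```text
time: 11.7
ee_pos: [0.6273, -0.0474, 0.178]
tcp_rot: [15.7, 89.6, -17.9]
wrist_force: [0.9, -0.2, 0.9]
opening: 0.0228
```

```bash
python3 - <<'E'
from h import *
plan([],56.5)
c=cam("top");s=cam("side")
a=cv2.resize(c["frame"][90:320,130:330],None,fx=2,fy=2,interpolation=2);b=cv2.resize(s["frame"][130:360,190:390],None,fx=2,fy=2,interpolation=2)
cv2.imwrite("pics/i.png",np.hstack([a,b]))
P=cloud(s);
m=(P[...,2]>.226)&(P[...,2]<.25)&(P[...,0]>.46)&(P[...,0]<.56)&(P[...,1]>-.12)&(P[...,1]<.07);Q=P[m];v=cv2.fitLine(Q[:,:2].astype(np.float32),cv2.DIST_HUBER,0,.01,.01).ravel();print(m.sum(),np.degrees(np.arctan2(v[1],v[0])),v[2:],Q[:,2].mean())
E
```

```text
t 11.7 tcp [ 0.6273 -0.0474  0.178 ] xaxis [ 0.006 -0.002 -1.   ] jaw yaw 56.42 F [ 0.9 -0.2  0.9] open 0.0228 q6 29.3
roll rad (about tool x, down => minus world yaw): -0.001
420 -34.89397 [0.5106451  0.02882193] 0.23486064838133858
```

View pics/i.png

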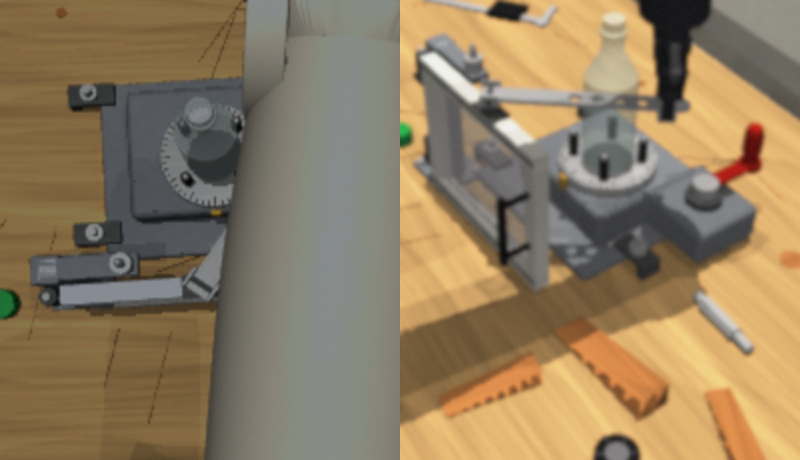

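The bar is pinched (22.8 mm), and the side view shows the gripper on its tail. Next I work out the drag path: open the guard with the bar's yaw held, then lift and sweep over the peg.

```bash
cat >> h.py <<'E'
H=np.array([.4555,.222]); YAW=np.radians(3.)
RJ=np.array([[np.cos(YAW),-np.sin(YAW)],[np.sin(YAW),np.cos(YAW)]])
PEG=H+RJ@[.027,-.080]
def piv(th): return H+RJ@(.16*np.array([-np.sin(th),-np.cos(th)]))
def rows(seq,r=.1968,z0=.178,off=0.):
    """seq of (theta,bar yaw deg,lift) -> rows; off = jaw yaw - bar yaw -90"""
    o=bot.get_obs(); R=Rot.from_euler("xyz",o["tcp_rot"],degrees=True).as_matrix(); y=np.degrees(np.arctan2(R[1,1],R[0,1]))
    out=[]
    for th,psi,l in seq:
        a=np.radians(psi); h=np.sqrt(r*r-l*l); p=np.r_[piv(th)+h*np.array([np.cos(a),np.sin(a)]),z0+l]
        d=(psi+90+off-y+90)%180-90
        out.append([*(R.T@(p-o["ee_pos"])).round(3).tolist(),round(float(np.radians(-d)),3),-1])
    return out
E
python3 - <<'E'
from h import *
plan([]); print(PEG,piv(.8))
S=np.linspace(0,1,12); th=.8*(3*S**2-2*S**3)
print(rows([(t,-33.6,0) for t in th[1:]]))
c=dict(np.load("top0.npz")); print("turntable",onz(c,110+323/2.55,90+197/2.55,.077))
E
```

```text
t 11.8 tcp [ 0.6272 -0.0474  0.1779] xaxis [ 0.006 -0.002 -1.   ] jaw yaw 56.42 F [0.5 0.4 0.6] open 0.0229 q6 29.3
[0.48664987 0.14352271] [0.34671437 0.10467273]
[[-0.0, -0.001, -0.002, 0.0, -1], [-0.0, -0.005, -0.009, 0.0, -1], [-0.0, -0.012, -0.02, 0.0, -1], [-0.0, -0.018, -0.033, 0.0, -1], [-0.0, -0.024, -0.049, 0.0, -1], [-0.001, -0.028, -0.066, 0.0, -1], [-0.001, -0.03, -0.083, 0.0, -1], [-0.001, -0.031, -0.098, 0.0, -1], [-0.001, -0.03, -0.11, 0.0, -1], [-0.001, -0.029, -0.118, 0.0, -1], [-0.001, -0.029, -0.121, 0.0, -1]]
turntable [0.62862871 0.06307262 0.077     ]
```

Request:
apply_moves(commands=[[0,-0.001,-0.002,0,-1],[0,-0.005,-0.009,0,-1],[0,-0.012,-0.02,0,-1],[0,-0.018,-0.033,0,-1],[0,-0.024,-0.049,0,-1],[-0.001,-0.028,-0.066,0,-1]])

```text
time: 12.4
ee_pos: [0.5556, -0.0344, 0.1784]
tcp_rot: [12.8, 89.6, -20.8]
wrist_force: [1.4, -0.8, -0.1]
opening: 0.0229
```

```bash
python3 - <<'E'
from h import *
plan([],56.5)
S=np.linspace(0,1,12); th=.8*(3*S**2-2*S**3); print(rows([(t,-33.6,0) for t in th[7:]]))
s=cam("side");P=cloud(s)
for lo,hi,n in((.226,.25,"stay"),):
    m=(P[...,2]>lo)&(P[...,2]<hi)&(P[...,0]>.35)&(P[...,0]<.56)&(P[...,1]>-.12)&(P[...,1]<.12);Q=P[m];v=cv2.fitLine(Q[:,:2].astype(np.float32),cv2.DIST_HUBER,0,.01,.01).ravel();s_=(Q[:,:2]-v[2:])@v[:2];print(m.sum(),np.degrees(np.arctan2(v[1],v[0])),v[2:]+v[:2]*s_.min(),Q[:,2].mean())
E
```

```text
t 12.4 tcp [ 0.5556 -0.0344  0.1784] xaxis [ 0.006 -0.002 -1.   ] jaw yaw 56.4 F [ 1.4 -0.8 -0.1] open 0.0229 q6 30.1
roll rad (about tool x, down => minus world yaw): -0.002
[[0.0, -0.001, -0.016, 0.0, -1], [0.0, -0.002, -0.031, 0.0, -1], [0.0, -0.001, -0.043, 0.0, -1], [0.0, -0.0, -0.051, 0.0, -1], [0.0, 0.0, -0.054, 0.0, -1]]
871 -37.87166 [0.38523657 0.084763  ] 0.2347816598444982
```

Request:
apply_moves(commands=[[0,-0.001,-0.014,0,-1],[0,-0.002,-0.028,0,-1],[0,-0.001,-0.042,0,-1],[0,0,-0.051,0,-1],[0,0,-0.054,0,-1],[0,0,-0.054,0,-1]])

```text
time: 13.05
ee_pos: [0.5079, -0.0029, 0.179]
tcp_rot: [23.9, 89.8, -9.6]
wrist_force: [-0.5, 1.0, -0.4]
opening: 0.0228
```

```bash
python3 - <<'E'
from h import *
plan([],56.5)
print(rows([(.8,-33.6+2*max(0,i-3)*1.5,min(.033,.011*i)) for i in range(1,13)]))
E
```

```text
t 13.05 tcp [ 0.5079 -0.0029  0.179 ] xaxis [ 0.004 -0.001 -1.   ] jaw yaw 56.47 F [-0.5  1.  -0.4] open 0.0228 q6 33.2
roll rad (about tool x, down => minus world yaw): -0.001
[[-0.01, 0.0, 0.003, 0.001, -1], [-0.021, 0.0, 0.002, 0.001, -1], [-0.032, 0.0, 0.0, 0.001, -1], [-0.032, 0.011, 0.0, -0.051, -1], [-0.032, 0.021, -0.001, -0.104, -1], [-0.032, 0.031, -0.002, -0.156, -1], [-0.032, 0.041, -0.004, -0.208, -1], [-0.032, 0.051, -0.006, -0.261, -1], [-0.032, 0.06, -0.009, -0.313, -1], [-0.032, 0.07, -0.012, -0.365, -1], [-0.032, 0.079, -0.016, -0.418, -1], [-0.032, 0.089, -0.021, -0.47, -1]]
```

Request:
apply_moves(commands=[[-0.01,0,0.003,0,-1],[-0.021,0,0.002,0,-1],[-0.032,0,0,0,-1],[-0.032,0.011,0,-0.051,-1],[-0.032,0.021,-0.001,-0.104,-1],[-0.032,0.031,-0.002,-0.156,-1],[-0.032,0.041,-0.004,-0.208,-1],[-0.032,0.051,-0.006,-0.261,-1],[-0.032,0.06,-0.009,-0.313,-1],[-0.032,0.07,-0.012,-0.365,-1],[-0.032,0.079,-0.016,-0.418,-1],[-0.032,0.089,-0.021,-0.47,-1]])

```text
time: 14.25
ee_pos: [0.54, 0.0831, 0.212]
tcp_rot: [-2.9, 89.7, -9.4]
wrist_force: [1.2, 0.2, -1.7]
opening: 0.0229
```

```bash
python3 - <<'E'
from h import *
plan([],56.5)
print(rows([(.8,p,.033) for p in (-6.6,-3.6,-.6,2.4,5.4,8.4)]))
c=cam("top");s=cam("side")
a=cv2.resize(c["frame"][110:310,130:330],None,fx=2,fy=2,interpolation=2);b=cv2.resize(s["frame"][130:330,150:350],None,fx=2,fy=2,interpolation=2)
cv2.imwrite("pics/j.png",np.hstack([a,b]))
E
```

```text
t 14.25 tcp [0.54   0.0831 0.212 ] xaxis [ 0.005 -0.001 -1.   ] jaw yaw 83.51 F [ 1.2  0.2 -1.7] open 0.0229 q6 15.3
roll rad (about tool x, down => minus world yaw): 0.471
[[0.001, -0.001, -0.001, 0.002, -1], [0.001, 0.009, -0.001, -0.051, -1], [0.001, 0.02, -0.002, -0.103, -1], [0.001, 0.03, -0.003, -0.155, -1], [0.001, 0.04, -0.005, -0.208, -1], [0.001, 0.049, -0.007, -0.26, -1]]
```

View pics/j.png

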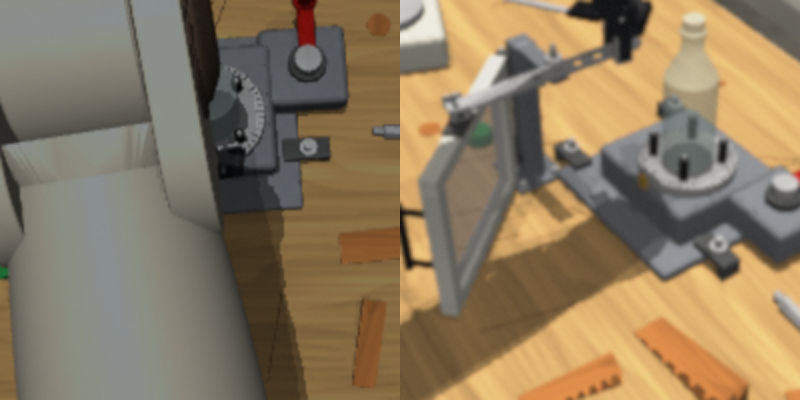

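The guard is at about 0.8 rad, and the bar is tipped up and held, clear of the bottle. Before lowering, I refine the peg position from the first pictures and sweep most of the way.

Request:
apply_moves(commands=[[0.001,-0.001,-0.001,0,-1],[0.001,0.009,-0.001,-0.051,-1],[0.001,0.02,-0.002,-0.103,-1],[0.001,0.03,-0.003,-0.155,-1],[0.001,0.04,-0.005,-0.208,-1],[0.001,0.049,-0.007,-0.26,-1],[0.001,0.049,-0.007,-0.26,-1]])

```text
time: 15.05
ee_pos: [0.5385, 0.1334, 0.211]
tcp_rot: [-11.9, 89.7, -3.5]
wrist_force: [1.6, 0.8, -1.3]
opening: 0.0229
```

```bash
python3 - <<'E'
from h import *
plan([],98.4)
c=dict(np.load("top0.npz"));s0=dict(np.load("side0.npz"));s=cam("side")
Z=9
def crop(c,u,v,hw=22):return cv2.resize(c["frame"][v-hw:v+hw,u-hw:u+hw],None,fx=Z,fy=Z,interpolation=cv2.INTER_CUBIC)
a=crop(c,189,221);b=crop(s0,226,158)
cv2.imwrite("pics/k.png",np.hstack([a,b]))
P3=lambda z:[*PEG,z]
for n,cc,u,v in(("top",c,189,221),("side",s0,226,158)):
    for z in(.215,.232,.25): print(n,z,((proj(cc,P3(z))-[u-22,v-22]+.5)*Z).round())
cv2.imwrite("pics/l.png",cv2.resize(s["frame"][130:200,170:290],None,fx=6.5,fy=6.5,interpolation=cv2.INTER_CUBIC))
E
```

```text
t 15.05 tcp [0.5385 0.1334 0.211 ] xaxis [ 0.005 -0.    -1.   ] jaw yaw 98.41 F [ 1.6  0.8 -1.3] open 0.0229 q6 5.6
roll rad (about tool x, down => minus world yaw): 0.0
top 0.215 [235. 211.]
top 0.232 [222. 205.]
top 0.25 [207. 199.]
side 0.215 [207. 264.]
side 0.232 [203. 209.]
side 0.25 [200. 150.]
```

View pics/k.png

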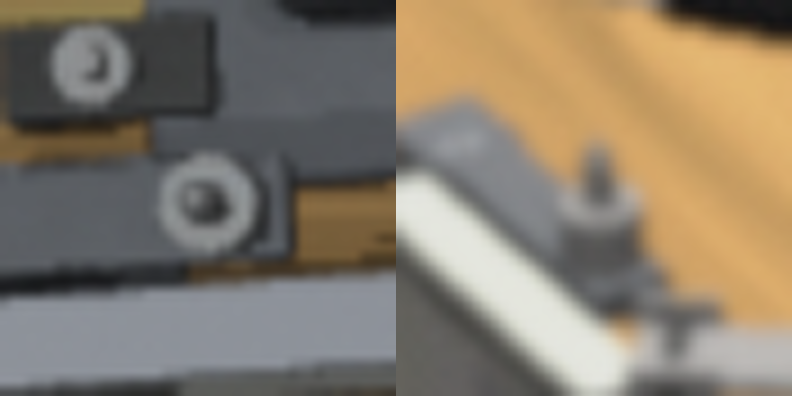

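View pics/l.png

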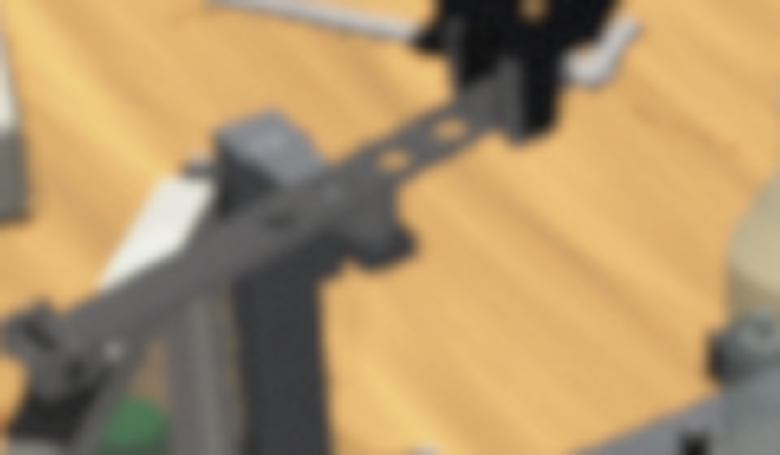

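```bash
python3 - <<'E'
from h import *
s=dict(np.load("side0.npz"));o=bot.get_obs();e=o["ee_pos"]
hs=[]
for k,(u,v,L) in enumerate(((448,130,.170),(395,160,.145),(335,192,.12),(280,218,.095))):
    z=.2345+L*.033/.197+.0015
    hs.append(onz(s,170+(u+.5)/6.5-.5,130+(v+.5)/6.5-.5,z)); print(k+1,hs[-1].round(4))
d=hs[0]-hs[3]; print("bar yaw",np.degrees(np.arctan2(d[1],d[0])),"expected hole2 from tcp",(e[:2]-.0513*np.array([np.cos(np.radians(8.4)),np.sin(np.radians(8.4))])).round(4))
c=dict(np.load("top0.npz"));print("peg ring top",onz(c,167+(208.5+.5)/9-.5,199+(202.5)/9-.5,.232),"tip",onz(c,167+(206.5)/9-.5,199+(200.5)/9-.5,.249))
print("side ring",onz(s,204+(202.5)/9-.5,136+205.5/9-.5,.232),"tip",onz(s,204+(201.5)/9-.5,136+147/9-.5,.25))
plan([(.5363,.1584,.211),(.5363,.1584,.176)],105.5)
E
```

```text
1 [0.5064 0.1168 0.2645]
2 [0.484  0.1151 0.2603]
3 [0.4594 0.1136 0.2561]
4 [0.4383 0.1147 0.2519]
bar yaw 1.7102803326883709 expected hole2 from tcp [0.4878 0.1254]
peg ring top [0.48727918 0.14636947 0.232     ] tip [0.48642509 0.14380981 0.249     ]
side ring [0.48718523 0.14507508 0.232     ] tip [0.4876539  0.14446976 0.25      ]
t 15.1 tcp [0.5385 0.1329 0.211 ] xaxis [ 0.005 -0.001 -1.   ] jaw yaw 98.31 F [ 1.8  0.  -1.6] open 0.0232 q6 5.6
(0.5363, 0.1584, 0.211) -> [-0.      0.0255  0.0015]
(0.5363, 0.1584, 0.176) -> [0.035  0.0256 0.0013]
roll rad (about tool x, down => minus world yaw): -0.126
```

```bash
python3 - <<'E'
from h import *
s=cam("side");P=cloud(s)
a=np.array([170+280/6.5,130+218/6.5]);b=np.array([170+448/6.5,130+130/6.5])
for t in(-.5,-.25,.17,.5,.83,1.15):
    u,v=a+(b-a)*t; Q=P[int(v)-1:int(v)+2,int(u)-1:int(u)+2].reshape(-1,3); print(t,np.median(Q,0).round(4))
E
```

```text
-0.5 [0.4052 0.1124 0.2463]
-0.25 [0.4237 0.1197 0.2467]
0.17 [0.4511 0.12   0.2503]
0.5 [0.4758 0.1223 0.2543]
0.83 [0.4981 0.1241 0.2573]
1.15 [0.5229 0.1306 0.2598]
```

Depth shows the bar's tail raised only about 22 mm. The bar slipped in the pads, so its underside is just below the pin tip. I'll tighten the grip, lift more, then go over the peg.

Request:
apply_moves(commands=[[0,0,0,0,-1],[-0.006,0,0,0,-1],[-0.012,0,0,0,-1],[-0.018,0,0,0,-1],[-0.018,0.006,0,-0.03,-1],[-0.018,0.013,0,-0.06,-1],[-0.018,0.02,0,-0.09,-1],[-0.018,0.026,0,-0.126,-1],[-0.018,0.027,0,-0.126,-1],[-0.018,0.027,0,-0.126,-1]], newtons=60)

```text
time: 16.15
ee_pos: [0.5338, 0.1596, 0.2283]
tcp_rot: [-46.0, 89.8, -30.3]
wrist_force: [-3.8, -5.3, -4.3]
opening: 0.0218
```

```bash
python3 - <<'E'
from h import *
plan([],105.5)
s=cam("side");np.savez("s2.npz",**s)
cv2.imwrite("pics/m.png",cv2.resize(s["frame"][115:190,180:280],None,fx=8,fy=8,interpolation=cv2.INTER_CUBIC))
print("peg tip px in crop",((proj(s,(.4874,.1448,.25))-[180,115]+.5)*8-.5).round())
P=cloud(s);m=(P[...,2]>.236)&(P[...,2]<.285)&(P[...,0]>.38)&(P[...,0]<.52)&(P[...,1]>.09)&(P[...,1]<.17)
Q=P[m]; 
for a in np.arange(.38,.52,.02):
    k=(Q[:,0]>a)&(Q[:,0]<a+.02); print(a.round(2),k.sum(),np.median(Q[k],0).round(4))
E
```

```text
t 16.15 tcp [0.5338 0.1596 0.2283] xaxis [ 0.003 -0.002 -1.   ] jaw yaw 105.61 F [-3.8 -5.3 -4.3] open 0.0218 q6 1.1
roll rad (about tool x, down => minus world yaw): 0.002
peg tip px in crop [369. 298.]
0.38 82 [0.3903 0.1128 0.2461]
0.4 82 [0.4096 0.1188 0.2506]
0.42 74 [0.4295 0.1242 0.2545]
0.44 70 [0.4491 0.1342 0.2594]
0.46 70 [0.4704 0.1394 0.2638]
0.48 84 [0.4885 0.1451 0.2673]
0.5 67 [0.5109 0.1517 0.2728]
0.52 0 [nan nan nan]
  return _methods._mean(a, axis=axis, dtype=dtype,
  ret = um.true_divide(
```

View pics/m.png

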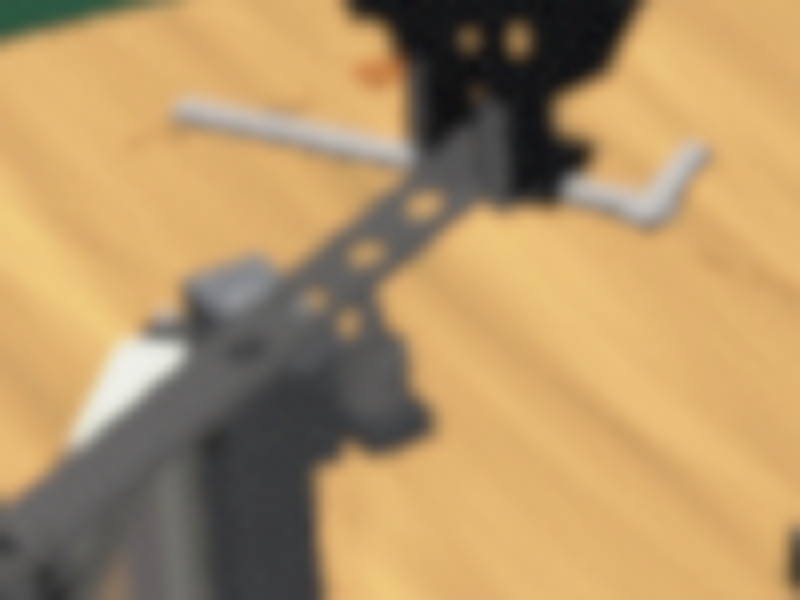

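```bash
python3 - <<'E'
from h import *
s=dict(np.load("s2.npz"))
for L,(u,v) in zip((.17,.145,.12,.095),((424,206),(366,253),(314,297),(247,347))):
    print(L,onz(s,180+(u+.5)/8-.5,115+(v+.5)/8-.5,.2345+L*np.sin(.21)+.001).round(4))
plan([],105.5)
E
```

```text
0.17 [0.5098 0.1507 0.2709]
0.145 [0.4868 0.1439 0.2657]
0.12 [0.4666 0.1381 0.2605]
0.095 [0.4416 0.1318 0.2553]
t 16.2 tcp [0.5338 0.1595 0.2284] xaxis [ 0.003 -0.002 -1.   ] jaw yaw 105.6 F [-4.2 -3.9 -5.3] open 0.0217 q6 1.1
roll rad (about tool x, down => minus world yaw): 0.002
```

Hole 2 is within about 1 mm of the peg, so I lower in steps.

Request:
apply_moves(commands=[[0,0.0005,0.002,0,-1],[0.005,0.0005,0.002,0,-1],[0.01,0.0005,0.002,0,-1],[0.014,0.0005,0.002,0,-1],[0.018,0.0005,0.002,0,-1],[0.022,0.0005,0.002,0,-1],[0.024,0.0005,0.002,0,-1]])

```text
time: 16.9
ee_pos: [0.5358, 0.1606, 0.2042]
tcp_rot: [-35.9, 89.8, -20.3]
wrist_force: [2.3, 0.5, 1.6]
opening: 0.0219
```

```bash
cat > z.py <<'E'
from h import *
plan([],105.5)
s=cam("side");P=cloud(s);m=(P[...,2]>.232)&(P[...,2]<.285)&(P[...,0]>.36)&(P[...,0]<.54)&(P[...,1]>.09)&(P[...,1]<.17)
Q=P[m]
for a in np.arange(.36,.54,.02):
    k=(Q[:,0]>a)&(Q[:,0]<a+.02)
    if k.sum()>9: print(a.round(2),k.sum(),np.median(Q[k],0).round(4))
np.savez("s3.npz",**s)
E
python3 z.py
```

```text
t 16.9 tcp [0.5358 0.1606 0.2042] xaxis [ 0.004 -0.001 -1.   ] jaw yaw 105.59 F [2.3 0.5 1.6] open 0.0219 q6 1.2
roll rad (about tool x, down => minus world yaw): 0.002
0.36 80 [0.3699 0.1083 0.2396]
0.38 75 [0.3908 0.1146 0.241 ]
0.4 71 [0.4098 0.1197 0.2427]
0.42 66 [0.4296 0.1246 0.2448]
0.44 65 [0.4498 0.1339 0.2466]
0.46 64 [0.471  0.142  0.2478]
0.48 79 [0.4894 0.1438 0.2495]
0.5 61 [0.5101 0.1515 0.2515]
0.52 136 [0.5301 0.1437 0.2588]
```

Request:
apply_moves(commands=[[0.004,0,0,0,-1],[0.008,0,0,0,-1],[0.012,0,0,0,-1],[0.015,0,0,0,-1],[0.015,0,0,0,-1]])

```text
time: 17.45
ee_pos: [0.5355, 0.1604, 0.1885]
tcp_rot: [-50.6, 89.8, -35.0]
wrist_force: [-0.6, 0.1, 1.7]
opening: 0.0221
```

```bash
python3 z.py
```

```text
t 17.45 tcp [0.5355 0.1604 0.1885] xaxis [ 0.003 -0.002 -1.   ] jaw yaw 105.59 F [-0.6  0.1  1.7] open 0.0221 q6 1.2
roll rad (about tool x, down => minus world yaw): 0.002
0.36 71 [0.3705 0.1113 0.2377]
0.38 72 [0.3895 0.1185 0.2376]
0.4 69 [0.4099 0.1234 0.2376]
0.42 61 [0.4296 0.1275 0.2376]
0.44 65 [0.4498 0.1355 0.2379]
0.46 57 [0.471  0.1418 0.2376]
0.48 66 [0.488  0.1434 0.2388]
0.5 55 [0.5117 0.154  0.2382]
0.52 188 [0.5312 0.1415 0.2554]
```

The bar is level and seated (top at 0.2377). Next I release gently and rise.

Request:
apply_moves(commands=[[0,0,0,0,-0.2],[0,0,0,0,0.2],[0,0,0,0,0.2],[0,0,0,0,0.2],[0,0,0,0,0.2],[-0.02,0,0,0,0.2],[-0.05,0,0,0,0.2],[-0.09,0,0,0,0.2],[-0.13,0,0,0,0.2],[-0.15,0,0,0,0.2]])

```text
time: 18.5
ee_pos: [0.5352, 0.1608, 0.3423]
tcp_rot: [-20.7, 89.6, -5.1]
wrist_force: [0.9, -0.5, -0.2]
opening: 0.0514
```

```bash
python3 z.py; python3 - <<'E'
from h import *
s=dict(np.load("s3.npz"));g=s["frame"].astype(int).sum(2)
# where the bar's holes and the pin show: brightness and height along the bar's centre line
P=cloud(s)
for L in np.arange(.08,.215,.006):
    a=np.radians(15.5);u,v=proj(s,[*(PEG+[.0006,.0012]+(L-.145)*np.array([np.cos(a),np.sin(a)])),.237]); i,j=int(round(v)),int(round(u))
    print(L.round(3),g[i,j],P[i,j].round(3))
i,j=proj(s,[*PEG,.25])[::-1].round().astype(int); print("pin tip z around",P[i-3:i+4,j-2:j+3,2].round(3))
# wedge, bottle, others
F=s["frame"].reshape(-1,3).astype(int);Q=P.reshape(-1,3)
m=(Q[:,2]>.006)&(Q[:,2]<.04)&(Q[:,0]>.44)&(Q[:,0]<.52)&(Q[:,1]>-.27)&(Q[:,1]<-.05)&(F[:,2]-F[:,0]>25);W=Q[m];print("wedge",W.min(0),W.max(0))
cams.camera("top")
for k in("bottle","cap","gauge","collet"):
    print(k,[(np.round(r["rect"]),round(r["confidence"],2)) for n in("top","side") for r in cams.spot_in(k,n)[:1]])
E
```

```text
t 18.5 tcp [0.5352 0.1608 0.3423] xaxis [ 0.007 -0.001 -1.   ] jaw yaw 105.59 F [ 0.9 -0.5 -0.2] open 0.0514 q6 1.2
roll rad (about tool x, down => minus world yaw): 0.002
0.36 70 [0.3706 0.1126 0.2375]
0.38 70 [0.3901 0.116  0.2374]
0.4 67 [0.4095 0.1232 0.2373]
0.42 58 [0.4296 0.1262 0.2372]
0.44 60 [0.4492 0.1344 0.237 ]
0.46 61 [0.4696 0.1433 0.2375]
0.48 62 [0.4875 0.1423 0.2382]
0.5 53 [0.5114 0.1541 0.2372]
0.52 54 [0.5303 0.1557 0.2374]
0.08 279 [0.423 0.126 0.238]
0.086 270 [0.43  0.129 0.237]
0.092 233 [0.472 0.212 0.178]
0.098 238 [0.475 0.208 0.182]
0.104 268 [0.447 0.133 0.236]
0.11 272 [0.453 0.133 0.237]
0.116 243 [0.476 0.172 0.214]
0.122 263 [0.469 0.145 0.234]
0.128 275 [0.472 0.14  0.238]
0.134 269 [0.477 0.141 0.238]
0.14 256 [0.484 0.149 0.234]
0.146 264 [0.486 0.141 0.241]
0.152 269 [0.494 0.148 0.237]
0.158 297 [0.5   0.148 0.238]
0.164 370 [0.681 0.492 0.002]
0.17 322 [0.515 0.156 0.235]
0.176 283 [0.515 0.151 0.24 ]
0.182 282 [0.52  0.15  0.239]
0.188 285 [0.527 0.152 0.239]
0.194 285 [0.534 0.156 0.237]
0.2 294 [0.538 0.153 0.24 ]
0.206 306 [0.545 0.16  0.237]
0.212 304 [0.551 0.162 0.237]
pin tip z around [[-0.002  0.002  0.004  0.004  0.   ]
 [ 0.002  0.     0.001 -0.    -0.002]
 [ 0.002  0.25   0.252  0.003  0.238]
 [ 0.001  0.25   0.248  0.237  0.238]
 [ 0.248  0.25   0.248  0.247  0.238]
 [ 0.245  0.246  0.248  0.245  0.238]
 [ 0.24   0.242  0.245  0.244  0.237]]
wedge [ 0.45088248 -0.24664089  0.00602546] [ 0.50335536 -0.0957823   0.03518407]
bottle [(array([218., 137., 248., 181.]), 0.56), (array([278., 136., 310., 219.]), 0.97)]
cap [(array([147.,  98., 304., 338.]), 0.71), (array([144., 142., 370., 286.]), 0.35)]
gauge [(array([316., 169., 356., 178.]), 0.47), (array([336., 278., 365., 307.]), 0.76)]
collet [(array([368., 249., 391., 271.]), 0.8), (array([287., 347., 311., 376.]), 0.79)]
```

```bash
python3 -c "
from h import *
print(bot.job_done())"
```

```text
the job is handed in; nothing more can be done
None
```

I pulled the wedge straight out and left it flat on the bench. I then opened the guard by the stay's tail, dropped the second hole over the peg, let go, and handed in the job at about 18.6 s. No verdict came back.

**What the last checks showed:**
- **Stay:** the bar is level, with its top at 0.237 m, which puts it on the peg's shoulder. The pin stands up through it to 0.25 m at the expected second-hole position, with holes 1, 3 and 4 visible on either side.
- **Wedge:** it lies flat with its tip about 0.32 m from the hinge. The guard looked shut and fully down after the pull. I judged that by eye and depth only, since the joint values can't be read.
- **Bottle, plug gauge and collet:** they show in the pictures where they were at the start, to within 2–4 pixels.
- **Robot:** it was clear above with no contact force.

**What failed or disagreed:**
- **First wedge grasp:** it closed on air, because the real fingertips were about 35 mm above the reported TCP. I corrected for that from then on.
- **Stay lift:** the bar slipped about 10 mm in the pads, so I tightened the grip and lifted further.
- **Peg position:** the two cameras differed by 1–3 mm.
- **Cap:** it couldn't be checked at the end, because the detector only returned wrong boxes. The arm never worked near it.

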